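Seat the jar plate on the rack's locating pin

TASK

Pick up the loose white jar plate by its upright tab and rest it on top of the rack, square to the rack and with its hole towards the rack's end that has the little pin, so that it rides on the pin between the hole and the plate's edge. Then slide it gently along the rack until the hole comes over the pin and it drops fully home, flat on the top tier and still square; stop as soon as the pin catches, never forcing it, and let go. Leave the egg cup, teething ring, scoop and single jar where they are.

Things in the scene. Friction and masses are not known exactly. Their poses are not given: they have to be found in the camera images.
- rack: Fixed white plastic rack of three tiers, 260 (x) x 190 (y) mm; lower tiers hold glass jars with orange lids. Origin: centre of its underside, z up. The top tier's upper face is flat and bare, 170 mm above the origin, but for the pin and four corner posts (16 mm thick, at x +-121, y +-86 mm) rising 8 mm above it.
- pin_slot: Slot in the top tier's upper face, with its pin. Origin: the slot's middle (rack frame: x +30, y 0, z 170 mm; same axes). The pin, a fixed upright aluminium stub 12 mm across, 8 mm high, rim rounded, is clamped somewhere along the slot: from 16 mm before to 16 mm past the origin along x, exactly on y. Its place is not measured: it must be felt or seen.
- plate: White jar plate, 170 (x) x 120 (y) x 6 mm, 0.13-0.25 kg, flat on the board. Origin: centre of underside, z up. On its centre an upright tab 10 (x) x 50 (y) mm, top 50 mm above the underside. Its +x must end along the rack's +x. Laid over the pin it rests tilted (0.05-0.07 rad) on pin and rear edge; loose fingers push it by the tab with 1-3 N; when the hole meets the pin it falls flat by itself.
- plate_hole (a point): Centre of the plate's single round through hole, 16.5 mm across, at the plate's underside (x +30, y 0, z 0 mm in the plate's frame).
- egg_cup: White ceramic egg cup, 48 mm wide, 56 mm high, standing. Origin at its foot. A bystander.
- teether: Silicone teething ring, 68 mm across, 12 mm high, lying flat. Origin under its centre. A bystander.
- scoop: Aluminium scoop, bowl 42 mm across and 28 mm high, thin handle 75 mm long towards its -x. Origin under its bowl. A bystander.
- jar: Closed glass baby jar, 50 mm across, 62 mm high, orange lid, standing alone. Origin at its underside. A bystander.
Mind the look-alikes: they are no part of the job. Several things have the shape of the plate; the one meant has the colours described above.

How it is judged:
By the outcome, as a careful person would: the job done as asked, in the order asked, and still so for the second after the job is handed in, with the robot touching nothing.
It also fails if it takes over 54 s, if anything falls off the work surface, if the arm or the gripper's body presses on something with over 40 N, if the wrist force passes 120 N, or if a joint passes its speed limit or range.

ROBOT

A 7-joint arm with a two-finger parallel gripper is mounted at the origin on the work surface. World frame = base frame: x ahead of the robot, y to its left, z up, the work surface at z = 0. Lengths are in mm, angles in rad, forces in N, time in s.
With the tool pointing down it reaches from about 425 to 925 mm from the base axis. Payload 6.8 kg.
Tool frame: the origin (TCP) lies on the centre line of the jaws, within the pads' length; the fingertips stand 17 mm ahead of it and the grasp point (between the pads) lies 2 mm behind it; z points along the fingers, y is the line along which they close (so a half turn about z gives the same grasp; the last joint's range is limited). The gripper opens to 85 mm and grips with 20 to 120 N. Pads are 22 mm wide; open, the fingers measure 114 mm over their backs; the gripper's body (76 mm by 85 mm) begins 54 mm behind the grasp point. The pads swing forward as they close: fully open they stand 13 mm farther back than shut.
Start: joints at [-1.297, 0.477, 0.022, 1.555, -0.011, 1.109, -0.083], TCP at [251.497, 626.415, 248.308] pointing down, gripper open.
Joint ranges: [-2.96, 2.96], [-0.34, 2.1], [-1.41, 1.46], [0.24, 2.44], [-1.37, 4.51], [0.17, 1.92], [-2.96, 2.96]. Speed limits (rad/s): [2.39, 2.39, 3.14, 3.14, 3.14, 3.14, 3.14].

INTERFACE

Orientations are given as a rotation vector (axis times angle).
In Python, from rig import sensors, read_camera, ticket gives the robot as it stands. The module is installed in compiled form; this text tells all that it offers.
- The arm moves only by the tool drive_tool, never from a script. Its argument "moves" is a list of rows, each a list of 3 entries, a list of its own where there are three numbers: the shift along the tool's x, y, z in cm, then the turn about the tool's z in rad, then the finger opening in cm, from 0 to 8.54. A call has 1 to 20 rows; each row shifts and turns the commanded pose from where the row before left it, along the tool's axes as they then stand; what a row does not reach is not made up. A row lasts 1/12 s, in which the tool goes at most 41.7 mm and 7.16 degrees, less where a joint would pass 70% of its speed; a pose out of reach is approached as far as the arm can. A call is refused whole if a number of a shift passes 4.17 or a number of a turn 0.125, either way. A call with a gripper value outside its range is refused whole. The fingers move at their own pace and stop on an object; the grip force is fixed at half the most. Time passes only in rows, so rows that do not move let the fingers close. It gives the time, the measured TCP pose, the force, the opening and the grip force at its end, in the units of the state.
- sensors.observe(): the state, without advancing time (a new reading comes with each control period).
- read_camera(name): name is "scene" or "top" or "wrist"; returns a dict with "pixels" (420x560x3 uint8, red, green, blue), "depth" (420x560 float32, mm along the optical axis (not along the pixel's ray), 0 where there is no reading), "fovy" (degrees; the focal length in pixels is half the picture's height over the tangent of half this angle, whatever the lens; pixels are square), "cx", "cy" (the principal point, pixels), "extrinsics" (4x4, takes a point from world to camera coordinates). Camera axes: x right, y down, z forward; pixel columns grow to the right and rows downward; lengths in mm; the calibration is good to about 2 mm. A picture is of the moment at which its call begins.
- ticket.close_job(): hands the job in; it is judged then, once.
The state is a dict: "clock": time; "qpos": joint angles; "qd": joint speeds; "joint_efforts": joint torques, N m; "tcp_pos": TCP position; "eef_rot": TCP orientation; "ft_force": force on the tool from outside, world axes, zero at the start; "torque": the same for the moment, N m; "gripper_width": opening from 0.0 (shut) to 1.0 (fully open); "grip_force": force on a finger pad.
Only numpy, scipy, OpenCV 4.12 (cv2) and the standard library are available. Lean on these libraries where they do the work, as an engineer would, in place of code of your own. Each camera call takes 0.05 s, during which the arm holds its last target. There are 200 camera calls.

## Working session

There is one attempt and no reset: what is moved stays moved. The work goes in short steps, Python scripts to look and compute and a tool call to move; the robot and the scene stay as the last step left them, time stands still between calls to the robot, and variables do not carry over. Pictures are saved under pics/ and viewed, at most 10 in all, crops included, and the job is handed in when it is done.

Besides the shell and the picture viewer there is one more tool, called after "Call:" by a JSON object that holds its "method" and its "body". drive_tool: Moves the arm, as the interface text tells. Its arguments: {"type":"object","properties":{"moves":{"type":"array"}},"required":["moves"]}

```bash
mkdir -p pics; cat > h.py <<'E'
import numpy as np, cv2
from rig import sensors, read_camera, ticket
def cam(n):
    c=read_camera(n); c['f']=210/np.tan(np.radians(c['fovy'])/2); return c
def pts(c):
    v,u=np.mgrid[0:420,0:560]; d=c['depth']
    P=np.stack([(u-c['cx'])*d/c['f'],(v-c['cy'])*d/c['f'],d],-1)
    E=c['extrinsics']; return (P-E[:3,3])@E[:3,:3]
def save(c,n): cv2.imwrite('pics/'+n,c['pixels'][:,:,::-1])
E
python3 - <<'E'
from h import *
for n in ('top','scene'):
    c=cam(n); save(c,n+'.png'); np.savez(n+'.npz',**c)
    print(c['fovy'],c['cx'],c['cy'],c['extrinsics'])
print(sensors.observe())
a=cv2.imread('pics/top.png');b=cv2.imread('pics/scene.png')
cv2.imwrite('pics/both.png',np.vstack([a,b])[:, :])
E
```

```text
47.27480092126702 277.0652046470377 209.4388848513943 [[-1.38492958e-02 -9.99790684e-01 -1.50593851e-02 -1.04210018e+02]
 [-9.99093297e-01  1.44428872e-02 -4.00498093e-02  4.86514623e+02]
 [ 4.02589272e-02  1.44910690e-02 -9.99084194e-01  1.25000155e+03]
 [ 0.00000000e+00  0.00000000e+00  0.00000000e+00  1.00000000e+00]]
50.401652996035494 280.63127335452225 204.5059065197332 [[ 6.14273262e-02  9.98101925e-01 -4.38540079e-03  1.05128775e+02]
 [ 7.81359624e-01 -5.08210505e-02 -6.22008327e-01 -3.21009912e+02]
 [-6.21050579e-01  3.47817332e-02 -7.82998346e-01  1.43590144e+03]
 [ 0.00000000e+00  0.00000000e+00  0.00000000e+00  1.00000000e+00]]
{'clock': 0.1, 'qpos': array([-1.29707037,  0.47771368,  0.02235568,  1.55634303, -0.01153008,
        1.1092735 , -0.08309022]), 'qd': array([-0.00028921, -0.00362141, -0.00111025, -0.00423403,  0.00086476,
        0.00029373, -0.00040106]), 'joint_efforts': array([ 4.87242345e-03, -5.97764397e+01,  1.61395267e+00, -2.81956387e+01,
        1.28587030e-02,  5.06766155e-03, -1.98865632e-05]), 'tcp_pos': array([251.33843506, 625.92885066, 247.42970136]), 'eef_rot': array([-5.96086255e-01, -3.08430761e+00,  2.50636007e-03]), 'ft_force': array([-0.00264798,  0.21409938,  0.89319381]), 'torque': array([0.00913174, 0.01743253, 0.04216046]), 'grip_force': 0.0, 'gripper_width': 0.9996768527699802}
```

View pics/top.png

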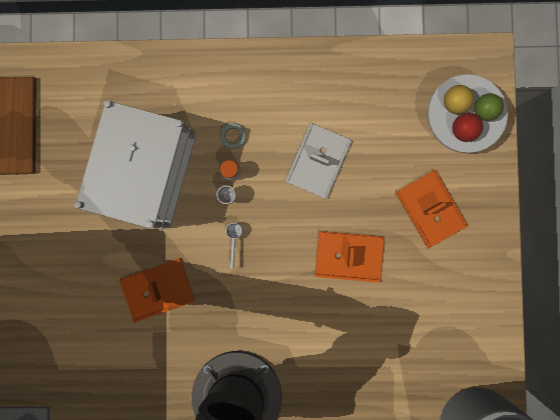

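View pics/scene.png

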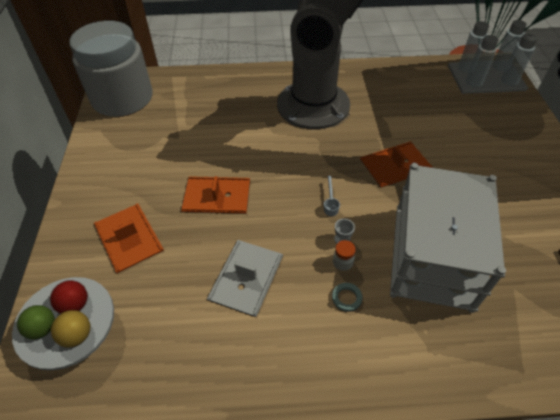

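The top view shows the white rack at about (134,165), with its slot and pin near (134,150). The white plate is at about (320,160), with its tab and its hole on the up (world +x) side. The orange plates are the look-alikes. The scene view agrees. Next I'll measure.

```bash
cat > m.py <<'E'
from h import *
def rect(P,m,name):
    q=P[m][:,:2].astype(np.float32); r=cv2.minAreaRect(q); print(name,len(q),np.round(r[0],1),np.round(r[1],1),round(r[2],2),'box',np.round(cv2.boxPoints(r)).tolist())
for n in ('top','scene'):
    c=dict(np.load(n+'.npz')); P=pts(c); z=P[...,2]; g=c['pixels'].astype(int); sat=g.max(-1)-g.min(-1)
    ok=c['depth']>0
    print(n,'board z',np.median(z[(abs(P[...,0]-600)<60)&(abs(P[...,1]+50)<300)&(z<20)]))
    white=(sat<35)&ok
    reg=(P[...,0]>480)&(P[...,0]<800)&(P[...,1]>-260)&(P[...,1]<0)
    m=white&reg&(z>2)&(z<12)
    k,l,s,_=cv2.connectedComponentsWithStats(m.astype(np.uint8)); i=1+s[1:,4].argmax(); rect(P,l==i,'plate')
    print('platez',np.median(z[l==i]))
    t=ok&reg&(z>42)&(z<58); rect(P,t,'tabtop')
    reg2=(P[...,0]>350)&(P[...,0]<850)&(P[...,1]>50)&(P[...,1]<480)
    m=white&reg2&(z>150)&(z<174)
    k,l,s,_=cv2.connectedComponentsWithStats(m.astype(np.uint8)); i=1+s[1:,4].argmax(); rect(P,l==i,'rack'); print('z',np.median(z[l==i]))
    m=ok&reg2&(z>174)&(z<190)
    k,l,s,_=cv2.connectedComponentsWithStats(m.astype(np.uint8))
    for i in range(1,k):
        if s[i,4]>3: print('bump',s[i,4],P[l==i].mean(0).round(1))
c=dict(np.load('top.npz'));a=c['pixels'][:,:,::-1]
A=cv2.resize(a[130:180,110:160],None,fx=8,fy=8,interpolation=cv2.INTER_CUBIC);B=cv2.resize(a[115:205,280:360],(400,450),interpolation=cv2.INTER_CUBIC)[:400]
cv2.imwrite('pics/crop.png',np.hstack([A,B]))
E
python3 m.py
```

```text
top board z 0.36279983383054376
plate 1980 [ 613.6 -221.7] [120.6 170.8] 66.06 box [[511.0, -242.0], [667.0, -311.0], [716.0, -201.0], [560.0, -132.0]]
platez 5.596932853204676
tabtop 110 [ 592.7 -109.8] [ 80.3 264. ] 20.6 box [[509.0, -0.0], [602.0, -248.0], [677.0, -219.0], [584.0, 28.0]]
rack 8948 [588.7 226.2] [192.2 260. ] 74.06 box [[437.0, 169.0], [687.0, 98.0], [740.0, 283.0], [490.0, 354.0]]
z 168.95515902026972
bump 33 [728.  274.3 177.2]
bump 32 [681.1 110.  177.3]
bump 18 [624.  215.5 177. ]
bump 33 [496.  342.  176.7]
bump 33 [449.3 176.5 176.6]
scene board z 2.240835665409781
plate 2397 [ 612.1 -224.4] [124.3 173.4] 65.35 box [[507.0, -245.0], [665.0, -317.0], [717.0, -204.0], [559.0, -132.0]]
platez 7.298254491298905
tabtop 177 [ 600.  -108.7] [ 93.3 266.5] 20.46 box [[510.0, -0.0], [603.0, -250.0], [690.0, -217.0], [597.0, 32.0]]
rack 8626 [589.3 223.3] [190.5 262.5] 73.79 box [[437.0, 169.0], [689.0, 95.0], [742.0, 278.0], [490.0, 351.0]]
z 171.4753366523509
bump 37 [450.3 174.1 178.1]
bump 39 [498.1 338.4 178.7]
bump 4 [516.2 288.4 174.7]
bump 4 [583.1 174.1 175. ]
bump 30 [626.1 212.6 178. ]
bump 50 [682.8 107.  178.7]
bump 58 [729.9 271.6 178.9]
```

View pics/crop.png

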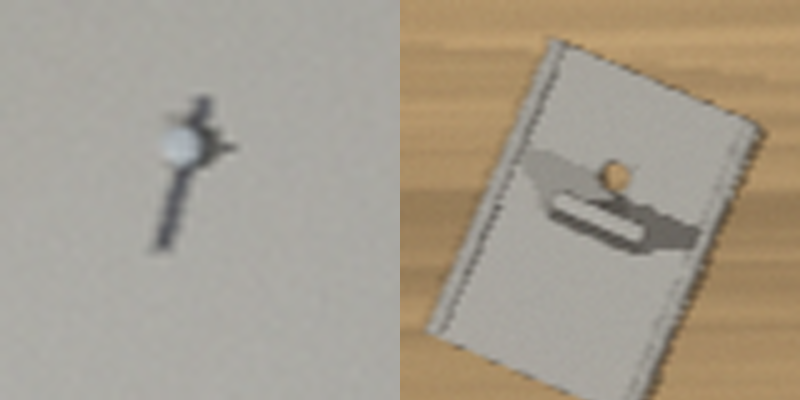

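Call:
{"method": "drive_tool", "body": {"moves": [[[0, 0, 0], 0.12, 8.5], [[0, 0, 0], 0.12, 8.5], [[0, 0, 0], 0.12, 8.5], [[0, 0, 0], 0.12, 8.5], [[0, 0, 0], 0.12, 8.5], [[0, 0, 0], 0.12, 8.5], [[0, 0, 0], 0.12, 8.5], [[0, 0, 0], 0.12, 8.5], [[0, 0, 0], 0.12, 8.5], [[0, 0, 0], 0.12, 8.5], [[0, 0, 0], 0.12, 8.5], [[0, 0, 0], 0.12, 8.5], [[0, 0, 0], 0.12, 8.5], [[0, 0, 0], 0.05, 8.5], [[0, 0, 0], 0, 8.5]]}}

```text
clock: 1.35
tcp_pos: [251.2, 626.2, 247.7]
eef_rot: [2.637, 1.706, -0.001]
ft_force: [-0.2, -0.3, -0.0]
gripper_width: 0.996
grip_force: 0.0
```

```bash
cat >> h.py <<'E'
from scipy.spatial.transform import Rotation as R
def yaw(s):  # world angle of tool y
    y=R.from_rotvec(s['eef_rot']).as_matrix()[:,1]; return np.arctan2(y[1],y[0])
def to(x,y,z,s=None):
    s=s or sensors.observe(); M=R.from_rotvec(s['eef_rot']).as_matrix()
    d=M.T@(np.array([x,y,z])-s['tcp_pos'])/10
    print('t',round(s['clock'],2),'tcp',s['tcp_pos'].round(1),'toolz',M[:,2].round(4),'yaw',round(yaw(s),4),'F',s['ft_force'].round(2),'T',s['torque'].round(2),'w',round(s['gripper_width'],3),'shift cm',d.round(2))
E
python3 -c "
from h import *
to(613,-222.5,247);print(sensors.observe()['qpos'])"
```

```text
t 1.35 tcp [251.2 626.2 247.7] toolz [-1.0e-04 -1.1e-03 -1.0e+00] yaw -0.4224 F [-0.21 -0.27 -0.04] T [0.02 0.02 0.04] w 0.996 shift cm [-62.57  67.8    0.16]
[-1.54435064  0.49696872  0.37831651  1.57512586 -0.19769143  1.10859695
 -1.5413932 ]
```

Call:
{"method": "drive_tool", "body": {"moves": [[[-2.6, 2.82, 0], 0, 8.5], [[-2.6, 2.82, 0], 0, 8.5], [[-2.6, 2.82, 0], 0, 8.5], [[-2.6, 2.82, 0], 0, 8.5], [[-2.6, 2.82, 0], 0, 8.5], [[-2.6, 2.82, 0], 0, 8.5], [[-2.6, 2.82, 0], 0, 8.5], [[-2.6, 2.82, 0], 0, 8.5], [[-2.6, 2.82, 0], 0, 8.5], [[-2.6, 2.82, 0], 0, 8.5], [[-2.6, 2.82, 0], 0, 8.5], [[-2.6, 2.82, 0], 0, 8.5], [[-2.6, 2.82, 0], 0, 8.5], [[-2.6, 2.82, 0], 0, 8.5], [[-2.6, 2.82, 0], 0, 8.5], [[-2.6, 2.82, 0], 0, 8.5], [[-2.6, 2.82, 0], 0, 8.5], [[-2.6, 2.82, 0], 0, 8.5], [[-2.6, 2.82, 0], 0, 8.5], [[-2.6, 2.82, 0], 0, 8.5]]}}

```text
clock: 3.02
tcp_pos: [554.0, -80.3, 248.2]
eef_rot: [-2.634, -1.712, -0.0]
ft_force: [0.9, 0.1, 0.1]
gripper_width: 0.994
grip_force: 0.0
```

Call:
{"method": "drive_tool", "body": {"moves": [[[-2.6, 2.82, 0], 0, 8.5], [[-2.6, 2.82, 0], 0, 8.5], [[-2.6, 2.82, 0], 0, 8.5], [[-2.6, 2.82, 0], 0, 8.5], [[0, 0, 0], 0, 8.5], [[0, 0, 0], 0, 8.5], [[0, 0, 0], 0, 8.5]]}}

```text
clock: 3.6
tcp_pos: [613.9, -219.3, 247.6]
eef_rot: [-2.635, -1.709, 0.001]
ft_force: [0.6, 1.0, -0.8]
gripper_width: 0.995
grip_force: 0.0
```

```bash
python3 - <<'E'
from h import *
to(613,-222.5,100)
c=cam('wrist'); save(c,'w1.png'); np.savez('w1.npz',**c)
P=pts(c); z=P[...,2]; g=c['pixels'].astype(int); ok=c['depth']>0
for lo,hi,n in ((2,12,'plate'),(44,56,'tab')):
    m=ok&(z>lo)&(z<hi)&(g.max(-1)-g.min(-1)<35); k,l,s,_=cv2.connectedComponentsWithStats(m.astype(np.uint8)); i=1+s[1:,4].argmax()
    r=cv2.minAreaRect(P[l==i][:,:2].astype(np.float32)); print(n,s[i],r,np.median(z[l==i]))
E
```

```text
t 3.6 tcp [ 613.9 -219.3  247.6] toolz [-1.1e-03  9.0e-04 -1.0e+00] yaw -0.42 F [ 0.64  0.96 -0.8 ] T [0.05 0.04 0.02] w 0.995 shift cm [-0.34  0.07 14.76]
plate [  197   111   168   111 16862] ((612.7673950195312, -222.87734985351562), (119.81257629394531, 170.65589904785156), 65.879638671875) 5.041305870091248
tab [276 153  10  52 514] ((612.9249267578125, -222.7534637451172), (49.52496337890625, 8.733114242553711), 65.93034362792969) 48.78075141235384
```

View pics/w1.png

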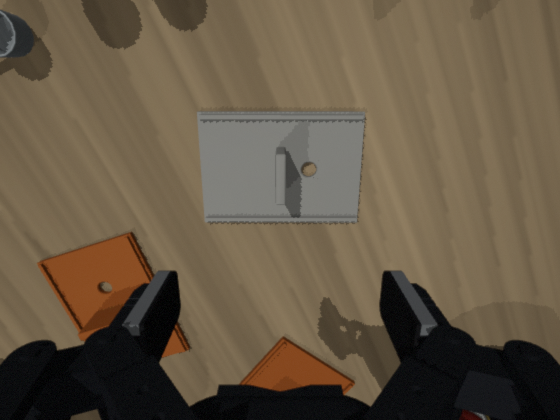

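The wrist view confirms the white plate, with its hole at (309,170) on the tool's +y side and the tab midway between the fingers. I'll descend and grip.

Call:
{"method": "drive_tool", "body": {"moves": [[[-0.36, 0.04, 3.0], 0, 8.5], [[0, 0, 3.5], 0, 8.5], [[0, 0, 3.5], 0, 8.5], [[0, 0, 3.5], 0, 8.5], [[0, 0, 3.5], 0, 8.5], [[0, 0, 2.5], 0, 8.5], [[0, 0, 1.2], 0, 8.5], [[0, 0, 0.6], 0, 8.5], [[0, 0, 0], 0, 8.5], [[0, 0, 0], 0, 8.5]]}}

```text
clock: 4.48
tcp_pos: [614.1, -223.0, 36.8]
eef_rot: [2.635, 1.709, 0.002]
ft_force: [0.6, -0.3, 0.6]
gripper_width: 1.0
grip_force: 0.0
```

```bash
python3 -c "
from h import *
to(612.8,-222.8,34)"
```

```text
t 4.48 tcp [ 614.1 -223.    36.8] toolz [ 2.e-03 -4.e-04 -1.e+00] yaw -0.4201 F [ 0.65 -0.32  0.57] T [-0.   -0.01 -0.01] w 1.0 shift cm [-0.03 -0.13  0.28]
```

Call:
{"method": "drive_tool", "body": {"moves": [[[0, -0.1, 0.2], 0, 6], [[0, 0, 0], 0, 4], [[0, 0, 0], 0, 2.5], [[0, 0, 0], 0, 2], [[0, 0, 0], 0, 1.4], [[0, 0, 0], 0, 1.4], [[0, 0, 0], 0, 0], [[0, 0, 0], 0, 0], [[0, 0, 0], 0, 0], [[0, 0, 0], 0, 0], [[0, 0, 0], 0, 0], [[0, 0, 0], 0, 0]]}}

```text
clock: 5.48
tcp_pos: [612.4, -222.9, 33.6]
eef_rot: [2.636, 1.708, 0.001]
ft_force: [-0.7, 0.5, 6.0]
gripper_width: 0.107
grip_force: 59.3
```

```bash
python3 -c "
from h import *
to(612.8,-222.8,245);print(sensors.observe()['grip_force'])"
```

```text
t 5.48 tcp [ 612.4 -222.9   33.6] toolz [ 5.e-04 -1.e-04 -1.e+00] yaw -0.4211 F [-0.66  0.54  6.  ] T [0.08 0.08 0.02] w 0.107 shift cm [  0.03   0.05 -21.14]
59.26450252532959
```

Call:
{"method": "drive_tool", "body": {"moves": [[[0, 0, -0.5], 0, 0], [[0, 0, -1.5], 0, 0], [[0, 0, -3], 0, 0], [[0, 0, -3.5], 0, 0], [[0, 0, -3.5], 0, 0], [[0, 0, -3.5], 0, 0], [[0, 0, -3.5], 0, 0], [[0, 0, -2], 0, 0], [[0, 0, -0.5], 0, 0], [[0, 0, 0], -0.1, 0], [[0, 0, 0], -0.04, 0], [[0, 0, 0], 0, 0], [[0, 0, 0], 0, 0]]}}

```text
clock: 6.57
tcp_pos: [611.4, -222.4, 247.4]
eef_rot: [-2.511, -1.886, 0.002]
ft_force: [0.1, 0.3, -0.8]
gripper_width: 0.111
grip_force: 58.6
```

```bash
python3 - <<'E'
from h import *
a=-.281; C=np.array([589.2,224.9]); X=np.array([np.cos(a),np.sin(a)])
t=C-18*X; print('target',t)
to(t[0],t[1],245)
c=cam('top'); P=pts(c); z=P[...,2]; ok=c['depth']>0
m=ok&(z>200)&(z<235)&(abs(P[...,0]-613)<120)&(abs(P[...,1]+222)<120)
# carried plate tilt in plate frame
q=P[m]; A=np.c_[q[:,:2]-[613,-222.8],np.ones(len(q))]
for _ in range(4):
    s=np.linalg.lstsq(A,q[:,2],rcond=None)[0]; r=abs(A@s-q[:,2])<3; q=q[r];A=A[r]
print('slope x,y, z0',s,len(q)); r=cv2.minAreaRect(q[:,:2].astype(np.float32)); print(r)
E
```

```text
target [571.90598516 229.89169818]
t 6.57 tcp [ 611.4 -222.4  247.4] toolz [-1.7e-03  7.0e-04 -1.0e+00] yaw -0.2826 F [ 0.1   0.32 -0.83] T [ 0.   -0.04 -0.03] w 0.111 shift cm [ 42.34 -16.41   0.28]
slope x,y, z0 [-1.61462749e-02 -6.04248880e-02  2.16898811e+02] 143
((548.1763916015625, -261.55010986328125), (19.531837463378906, 73.65718078613281), 62.826995849609375)
```

Call:
{"method": "drive_tool", "body": {"moves": [[[1.5, -0.6, 0], 0, 0], [[3.2, -1.25, 0], 0, 0], [[3.4, -1.3, 0], 0, 0], [[3.4, -1.3, 0], 0, 0], [[3.4, -1.3, 0], 0, 0], [[3.4, -1.3, 0], 0, 0], [[3.4, -1.3, 0], 0, 0], [[3.4, -1.3, 0], 0, 0], [[3.4, -1.3, 0], 0, 0], [[3.4, -1.3, 0], 0, 0], [[3.4, -1.3, 0], 0, 0], [[3.0, -1.2, 0], 0, 0], [[2.0, -0.9, 0], 0, 0], [[1.4, -0.66, 0], 0, 0], [[0, 0, 0], 0, 0], [[0, 0, 0], 0, 0], [[0, 0, 0], 0, 0]]}}

```text
clock: 8.03
tcp_pos: [571.4, 220.9, 248.2]
eef_rot: [2.512, 1.884, -0.001]
ft_force: [1.0, -0.7, -1.9]
gripper_width: 0.106
grip_force: 58.7
```

```bash
cat > p.py <<'E'
from h import *
import sys
a=-.281; C=np.array([589.2,224.9]); X=np.array([np.cos(a),np.sin(a)]); Y=np.array([-X[1],X[0]])
zt=float(sys.argv[1]); px=float(sys.argv[2]); nm=sys.argv[3] if len(sys.argv)>3 else None
t=C+px*X; s=sensors.observe(); d=s['tcp_pos'][:2]-C
to(t[0],t[1],zt); print('tcp in rack',d@X,d@Y,'dyaw',yaw(s)-a)
def ana(n):
    c=cam(n); P=pts(c); ok=c['depth']>0; z=P[...,2]
    L=np.stack([(P[...,:2]-C)@X,(P[...,:2]-C)@Y,z],-1); g=c['pixels'].astype(int)
    zp=s['tcp_pos'][2]-28
    m=ok&(abs(z-zp)<9)&(abs(L[...,0]+5)<125)&(abs(L[...,1])<90)&(g.max(-1)>60)&(g.max(-1)-g.min(-1)<35)
    k,l,st,_=cv2.connectedComponentsWithStats(m.astype(np.uint8)); m=np.isin(l,1+np.where(st[1:,4]>120)[0]); q=L[m]
    A=np.c_[q[:,:2],np.ones(len(q))]
    for _ in range(5):
        f=np.linalg.lstsq(A,q[:,2],rcond=None)[0]; r=abs(A@f-q[:,2])<3; q=q[r];A=A[r]
    r=cv2.minAreaRect(q[:,:2].astype(np.float32)); print(n,len(q),'slope/z0',f.round(4),'rect',np.round(r[0],1),np.round(r[1],1),round(r[2],2),'ext',q[:,:2].min(0).round(1),q[:,:2].max(0).round(1))
    return c
c=ana('scene'); ana('top'); w=ana('wrist')
if nm: cv2.imwrite('pics/'+nm,cv2.resize(np.hstack([c['pixels'][130:340,360:560],w['pixels'][::2,::2][:, :]])[:,:,::-1],(800,350)))
E
python3 p.py 245 -18 r1.png
```

```text
t 8.03 tcp [571.4 220.9 248.2] toolz [-0.     -0.0013 -1.    ] yaw -0.2839 F [ 0.96 -0.7  -1.85] T [-0.04  0.06  0.  ] w 0.106 shift cm [ 0.88 -0.21  0.32]
tcp in rack -15.954643509447552 -8.771534218393967 dyaw -0.0028661598582549463
scene 2654 slope/z0 [-0.000000e+00  1.600000e-03  2.221913e+02] rect [-15.  -10.8] [174.  121.1] 0.02 ext [-101.9  -71.3] [72.  49.8]
top 2310 slope/z0 [ 7.000000e-04 -4.900000e-03  2.197788e+02] rect [-15.8  -8.5] [121.9 170. ] 89.89 ext [-100.8  -69.5] [69.3 52.6]
wrist 55106 slope/z0 [0.000000e+00 7.000000e-04 2.197785e+02] rect [-15.8  -3.6] [109.6 171.4] 89.69 ext [-101.4  -58.8] [70.2 51.3]
```

View pics/r1.png

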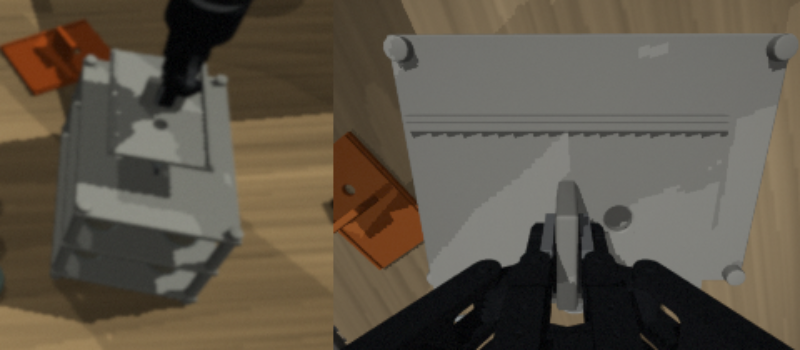

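The plate is held level and square, about 9 mm off in rack y. I'll correct that and lower it to just above the pin.

Call:
{"method": "drive_tool", "body": {"moves": [[[0.45, -0.1, 0], 0, 0], [[0.45, -0.1, 0], 0, 0], [[0, 0, 1], 0, 0], [[0, 0, 1], 0, 0], [[0, 0, 0.6], 0, 0], [[0, 0, 0.3], 0, 0], [[0, 0, 0], 0, 0], [[0, 0, 0], 0, 0], [[0, 0, 0], 0, 0], [[0, 0, 0], 0, 0]]}}

```text
clock: 9.02
tcp_pos: [572.0, 232.4, 219.7]
eef_rot: [2.511, 1.888, 0.001]
ft_force: [0.9, 0.5, -1.8]
gripper_width: 0.106
grip_force: 58.8
```

```bash
python3 p.py 212 -18; python3 - <<'E'
from h import *
a=-.281; C=np.array([589.2,224.9]); X=np.array([np.cos(a),np.sin(a)]); Y=np.array([-X[1],X[0]])
c=cam('wrist');save(c,'w2.png');P=pts(c);z=P[...,2];L=np.stack([(P[...,:2]-C)@X,(P[...,:2]-C)@Y,z],-1);ok=c['depth']>0
for lo,hi in((174,181),(166,173)):
  for sx in(1,-1):
    m=ok&(z>lo)&(z<hi)&(abs(L[...,0]-sx*121)<25)&(L[...,1]>65)&(L[...,1]<100); 
    if m.any(): print(lo,sx,m.sum(),L[m].mean(0),L[m].min(0),L[m].max(0))
E
```

```text
t 9.02 tcp [572.  232.4 219.7] toolz [ 7.e-04  4.e-04 -1.e+00] yaw -0.2811 F [ 0.85  0.52 -1.76] T [ 0.02  0.   -0.02] w 0.106 shift cm [-0.24  0.06  0.77]
tcp in rack -18.631197044830937 2.3916654069150405 dyaw -0.00012209496464149483
scene 2546 slope/z0 [-2.000000e-03  3.300000e-03  1.937275e+02] rect [-17.5   0.7] [121.1 172.2] 89.79 ext [-103.8  -60. ] [68.6 61. ]
top 2115 slope/z0 [ 1.500000e-03 -6.000000e-04  1.912123e+02] rect [-18.6   2.8] [121.9 169.9] 90.0 ext [-103.6  -58.1] [66.4 63.7]
wrist 55124 slope/z0 [-1.000000e-04  2.100000e-03  1.910381e+02] rect [-18.9   7.7] [171.5 109.9] 0.27 ext [-104.8  -47.6] [66.7 62.4]
174 -1 1063 [-120.53795937   86.52601847  176.73564484] [-129.44329841   78.67552333  174.01086011] [-113.24182559   94.12350487  179.19849427]
166 1 2501 [105.1415599   79.46082251 168.92154845] [ 96.00472397  65.00322193 166.34036153] [117.83322131  94.98585376 171.3258724 ]
166 -1 3833 [-110.31999168   79.32824036  169.06365945] [-130.89180911   65.00220621  166.009205  ] [-96.02580762  95.474778   172.97851397]
```

Call:
{"method": "drive_tool", "body": {"moves": [[[-0.22, 0, 0], 0, 0], [[0, 0, 0.3], 0, 0], [[0, 0, 0.2], 0, 0], [[0, 0, 0], 0, 0], [[0, 0, 0], 0, 0], [[0, 0, 0], 0, 0]]}}

```text
clock: 9.72
tcp_pos: [571.0, 230.3, 214.2]
eef_rot: [-2.511, -1.888, 0.0]
ft_force: [0.3, -0.1, -1.3]
gripper_width: 0.108
grip_force: 58.8
```

```bash
python3 p.py 212 -18 
```

```text
t 9.72 tcp [571.  230.3 214.2] toolz [-1.e-04 -0.e+00 -1.e+00] yaw -0.281 F [ 0.27 -0.05 -1.28] T [-0.01 -0.04  0.03] w 0.108 shift cm [-0.01  0.09  0.22]
tcp in rack -18.942431945716667 0.114192863734495 dyaw 2.6121791344924095e-05
scene 2525 slope/z0 [-1.000000e-03  7.000000e-04  1.882853e+02] rect [-18.1  -1.7] [173.1 121. ] 0.09 ext [-104.6  -62.3] [68.5 58.9]
top 2129 slope/z0 [-1.000000e-03 -2.000000e-03  1.857789e+02] rect [-19.    0.2] [170.1 122.5] 0.07 ext [-104.  -61.] [66.  61.6]
wrist 55084 slope/z0 [-5.000000e-04  1.300000e-03  1.856891e+02] rect [-18.9   5.6] [171.2 109.4] 0.1 ext [-104.6  -49.2] [66.6 60.2]
```

Call:
{"method": "drive_tool", "body": {"moves": [[[0.01, 0, 0.05], 0, 0], [[0, 0, 0.05], 0, 0], [[0, 0, 0], 0, 0], [[0, 0, 0], 0, 0]]}}

```text
clock: 10.2
tcp_pos: [571.0, 230.3, 213.2]
eef_rot: [-2.511, -1.888, 0.0]
ft_force: [0.3, 0.0, -2.0]
gripper_width: 0.11
grip_force: 58.8
```

Call:
{"method": "drive_tool", "body": {"moves": [[[0, 0, 0.05], 0, 0], [[0, 0, 0], 0, 0], [[0, 0, 0], 0, 0]]}}

```text
clock: 10.45
tcp_pos: [571.1, 230.3, 212.8]
eef_rot: [-2.511, -1.888, 0.0]
ft_force: [-0.5, -0.3, -1.8]
gripper_width: 0.11
grip_force: 58.8
```

Call:
{"method": "drive_tool", "body": {"moves": [[[0, 0, 0.05], 0, 0], [[0, 0, 0], 0, 0], [[0, 0, 0], 0, 0]]}}

```text
clock: 10.7
tcp_pos: [571.1, 230.3, 212.3]
eef_rot: [-2.511, -1.888, 0.0]
ft_force: [-0.3, -0.5, -3.1]
gripper_width: 0.108
grip_force: 58.8
```

Call:
{"method": "drive_tool", "body": {"moves": [[[0, 0, 0.05], 0, 0], [[0, 0, 0], 0, 0], [[0, 0, 0], 0, 0]]}}

```text
clock: 10.95
tcp_pos: [571.1, 230.3, 211.8]
eef_rot: [-2.511, -1.888, 0.0]
ft_force: [0.7, -0.2, -1.6]
gripper_width: 0.108
grip_force: 58.8
```

Call:
{"method": "drive_tool", "body": {"moves": [[[0, 0, 0.05], 0, 0], [[0, 0, 0], 0, 0], [[0, 0, 0], 0, 0]]}}

```text
clock: 11.2
tcp_pos: [571.1, 230.4, 211.5]
eef_rot: [-2.511, -1.888, -0.0]
ft_force: [-0.8, -0.6, 0.4]
gripper_width: 0.11
grip_force: 59.0
```

Call:
{"method": "drive_tool", "body": {"moves": [[[0, 0, 0.05], 0, 0], [[0, 0, 0], 0, 0], [[0, 0, 0], 0, 0]]}}

```text
clock: 11.45
tcp_pos: [571.1, 230.4, 211.4]
eef_rot: [-2.51, -1.888, -0.001]
ft_force: [-4.6, 0.2, 5.7]
gripper_width: 0.11
grip_force: 59.7
```

Call:
{"method": "drive_tool", "body": {"moves": [[[0, 0, -0.05], 0, 0], [[0, 0, 0], 0, 0.95], [[0, 0, 0], 0, 1.05], [[0, 0, 0], 0, 1.15], [[0, 0, 0], 0, 1.25], [[0, 0, 0], 0, 1.35], [[0, 0, 0], 0, 1.45], [[0, 0, 0], 0, 1.55], [[0, 0, 0], 0, 1.65], [[0, 0, 0], 0, 1.75], [[0, 0, 0], 0, 1.8], [[0, 0, 0], 0, 1.8], [[0, 0, 0], 0, 1.8]]}}

```text
clock: 12.53
tcp_pos: [571.1, 230.3, 211.3]
eef_rot: [-2.511, -1.888, -0.0]
ft_force: [0.9, -0.5, 0.5]
gripper_width: 0.209
grip_force: 0.0
```

```bash
python3 p.py 212 -18 r2.png
```

```text
t 12.53 tcp [571.1 230.3 211.3] toolz [-0.  0. -1.] yaw -0.2811 F [ 0.91 -0.46  0.46] T [0.   0.02 0.  ] w 0.209 shift cm [-0.02  0.09 -0.07]
tcp in rack -18.88828201130156 0.17022278940527386 dyaw -6.96994405637863e-05
scene 2417 slope/z0 [5.780000e-02 1.500000e-03 1.836453e+02] rect [-16.8  -1.7] [172.8 121.1] 0.19 ext [-103.   -62.3] [69.7 59.1]
top 1983 slope/z0 [ 5.580000e-02 -3.800000e-03  1.811308e+02] rect [-17.5   0.4] [169.4 122.2] 0.03 ext [-102.2  -60.7] [67.3 61.5]
wrist 54162 slope/z0 [5.780000e-02 4.900000e-03 1.809733e+02] rect [-31.7  14.1] [135.1 208.7] 84.67 ext [-129.7  -53.9] [68.2 89.8]
```

View pics/r2.png

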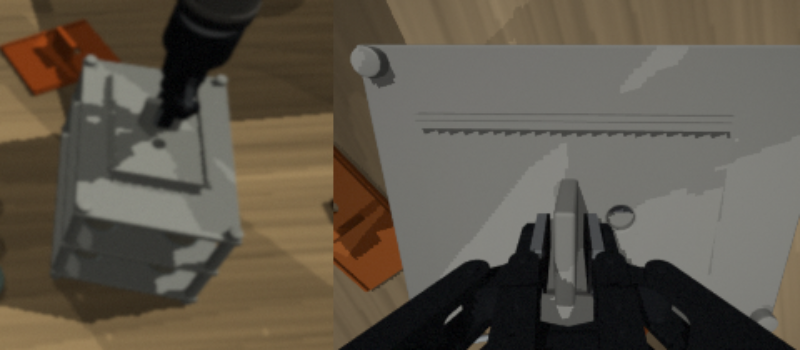

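The plate rests tilted on the pin (slope 0.057) and square, with the tab loose between the fingers. I'll slide it gently.

Call:
{"method": "drive_tool", "body": {"moves": [[[0, 0.1, 0], 0, 1.8], [[0, 0.1, 0], 0, 1.8], [[0, 0.1, 0], 0, 1.8], [[0, 0.1, 0], 0, 1.8], [[0, 0.1, 0], 0, 1.8], [[0, 0.1, 0], 0, 1.8], [[0, 0.1, 0], 0, 1.8], [[0, 0.1, 0], 0, 1.8], [[0, 0.1, 0], 0, 1.8], [[0, 0.1, 0], 0, 1.8], [[0, 0.1, 0], 0, 1.8], [[0, 0.1, 0], 0, 1.8], [[0, 0, 0], 0, 1.8]]}}

```text
clock: 13.77
tcp_pos: [582.9, 226.9, 211.3]
eef_rot: [2.511, 1.888, 0.0]
ft_force: [-2.1, 0.8, 0.9]
gripper_width: 0.208
grip_force: 0.8
```

```bash
python3 p.py 212 -18
```

```text
t 13.77 tcp [582.9 226.9 211.3] toolz [ 3.e-04 -0.e+00 -1.e+00] yaw -0.2811 F [-2.07  0.76  0.93] T [ 0.17  0.24 -0.01] w 0.208 shift cm [-0.02 -1.14 -0.07]
tcp in rack -6.618264766811394 0.16780751484366044 dyaw -0.00011886910373326565
scene 2439 slope/z0 [6.220000e-02 3.100000e-03 1.834744e+02] rect [-11.   -1.3] [121.2 180. ] 89.99 ext [-101.   -61.8] [79.  59.3]
top 1965 slope/z0 [ 6.160000e-02 -1.300000e-03  1.811602e+02] rect [-7.9  0.4] [169.5 121.5] 0.16 ext [-92.6 -60.4] [76.7 61.4]
wrist 53751 slope/z0 [6.270000e-02 3.200000e-03 1.808299e+02] rect [-24.9  15.9] [136.4 211. ] 86.51 ext [-126.6  -54. ] [77.5 89.7]
```

Call:
{"method": "drive_tool", "body": {"moves": [[[0, 0.1, 0], 0, 1.8], [[0, 0.1, 0], 0, 1.8], [[0, 0.1, 0], 0, 1.8], [[0, 0.1, 0], 0, 1.8], [[0, 0.1, 0], 0, 1.8], [[0, 0.1, 0], 0, 1.8], [[0, 0.1, 0], 0, 1.8], [[0, 0.1, 0], 0, 1.8], [[0, 0.1, 0], 0, 1.8], [[0, 0, 0], 0, 1.8]]}}

```text
clock: 14.75
tcp_pos: [591.6, 224.4, 211.3]
eef_rot: [2.511, 1.888, 0.0]
ft_force: [-1.7, 0.7, 1.0]
gripper_width: 0.21
grip_force: 0.7
```

Call:
{"method": "drive_tool", "body": {"moves": [[[0, 0.05, 0], 0, 1.8], [[0, 0.05, 0], 0, 1.8], [[0, 0, 0], 0, 1.8]]}}

```text
clock: 15.0
tcp_pos: [592.4, 224.1, 211.3]
eef_rot: [2.511, 1.888, 0.0]
ft_force: [0.2, -0.1, 0.9]
gripper_width: 0.209
grip_force: 0.7
```

```bash
python3 p.py 212 -18
```

```text
t 15.0 tcp [592.4 224.1 211.3] toolz [ 3.e-04 -1.e-04 -1.e+00] yaw -0.2811 F [ 0.23 -0.06  0.91] T [0.13 0.29 0.01] w 0.209 shift cm [-0.02 -2.13 -0.07]
tcp in rack 3.267962389647433 0.15213923912429886 dyaw -6.524949075265019e-05
scene 2467 slope/z0 [6.330000e-02 2.600000e-03 1.828943e+02] rect [ 2.6 -1.5] [120.9 173.6] 89.99 ext [-84.2 -61.9] [89.4 59. ]
top 1978 slope/z0 [ 5.85000e-02 -4.80000e-03  1.80482e+02] rect [2.1 0.3] [169.8 121.2] 0.11 ext [-82.7 -60.3] [86.9 61.1]
wrist 53554 slope/z0 [6.360000e-02 1.500000e-03 1.802657e+02] rect [2.1 1.5] [117.4 170.8] 89.98 ext [-83.3 -57.1] [87.5 60.2]
```

Call:
{"method": "drive_tool", "body": {"moves": [[[0, 0.05, 0], 0, 1.8], [[0, 0.05, 0], 0, 1.8], [[0, 0, 0], 0, 1.8]]}}

```text
clock: 15.4
tcp_pos: [593.4, 223.9, 211.3]
eef_rot: [2.511, 1.888, 0.0]
ft_force: [-1.3, 0.0, 1.1]
gripper_width: 0.211
grip_force: 0.6
```

Call:
{"method": "drive_tool", "body": {"moves": [[[0, 0.05, 0], 0, 1.8], [[0, 0.05, 0], 0, 1.8], [[0, 0, 0], 0, 1.8]]}}

```text
clock: 15.65
tcp_pos: [594.5, 223.4, 211.3]
eef_rot: [2.51, 1.888, 0.001]
ft_force: [-0.0, 0.3, -0.3]
gripper_width: 0.208
grip_force: 0.0
```

```bash
python3 p.py 212 -18
```

```text
t 15.65 tcp [594.5 223.4 211.3] toolz [ 7.e-04 -2.e-04 -1.e+00] yaw -0.2813 F [-0.04  0.32 -0.34] T [ 0.   -0.02 -0.03] w 0.208 shift cm [-0.01 -2.35 -0.07]
tcp in rack 5.529743904156011 0.05516592708261047 dyaw -0.00026420659117376566
scene 2604 slope/z0 [2.000000e-04 5.000000e-04 1.776268e+02] rect [ 5.3 -1.6] [173.6 121.4] 0.33 ext [-81.4 -62.6] [92.2 59.4]
top 1506 slope/z0 [-3.000000e-04 -2.600000e-03  1.761866e+02] rect [ 4.1 -1.4] [119.7 170.9] 89.31 ext [-81.4 -61.8] [89.4 59.3]
wrist 46777 slope/z0 [4.000000e-04 4.200000e-03 1.751207e+02] rect [20.  15.2] [210.1 135.5] 4.22 ext [-81. -53.] [120.  90.]
```

It dropped home: the slope is 0 and its upper face is at 176 mm. I'll open and lift away.

Call:
{"method": "drive_tool", "body": {"moves": [[[0, 0, 0], 0, 2.2], [[0, 0, 0], 0, 2.8], [[0, 0, 0], 0, 3.5], [[0, 0, 0], 0, 3.5], [[0, 0, -0.5], 0, 3.5], [[0, 0, -1], 0, 3.5], [[0, 0, -2], 0, 3.5], [[0, 0, -3], 0, 3.5], [[0, 0, -3], 0, 3.5], [[0, 0, -2], 0, 3.5], [[-3, -3, 0], 0, 3.5], [[0, 0, 0], 0, 3.5], [[0, 0, 0], 0, 3.5], [[0, 0, 0], 0, 3.5]]}}

```text
clock: 16.97
tcp_pos: [558.0, 203.9, 327.4]
eef_rot: [-2.51, -1.888, -0.003]
ft_force: [0.8, 0.1, 0.5]
gripper_width: 0.411
grip_force: 0.0
```

```bash
python3 - <<'E'
from h import *
to(0,0,0)
a=-.281; C=np.array([589.2,224.9]); X=np.array([np.cos(a),np.sin(a)]); Y=np.array([-X[1],X[0]])
o=[]
for n in('scene','top','wrist'):
    c=cam(n); o.append(c['pixels']); P=pts(c); z=P[...,2]; L=np.stack([(P[...,:2]-C)@X,(P[...,:2]-C)@Y,z],-1)
    m=(c['depth']>0)&(abs(L[...,0]-6)<95)&(abs(L[...,1])<66)&(z>(174.3 if n=='scene' else 172.7))&(z<181)
    q=L[m]; A=np.c_[q[:,:2],np.ones(len(q))]; f=np.linalg.lstsq(A,q[:,2],rcond=None)[0]; r=cv2.minAreaRect(q[:,:2].astype(np.float32)); print(n,f.round(4),r)
cv2.imwrite('pics/end.png',cv2.resize(np.hstack([o[0][100:340,300:560],o[2][90:330,:]])[:,:,::-1],(800,240)))
E
```

```text
t 16.97 tcp [558.  203.9 327.4] toolz [ 0.0014  0.0016 -1.    ] yaw -0.2809 F [0.78 0.12 0.54] T [ 0.03 -0.03  0.02] w 0.411 shift cm [-35.12 -47.99  32.63]
scene [-7.000000e-04  2.000000e-04  1.776403e+02] ((4.772041320800781, -3.4324607849121094), (185.00375366210938, 124.70022583007812), 0.09851302206516266)
top [ 2.000000e-04 -5.100000e-03  1.755385e+02] ((8.160110473632812, -3.9736557006835938), (185.1041259765625, 126.01551818847656), 2.2020950317382812)
wrist [0.000000e+00 1.000000e-03 1.752966e+02] ((4.457794189453125, -0.5583267211914062), (171.0516357421875, 120.14016723632812), 0.03328245133161545)
```

View pics/end.png

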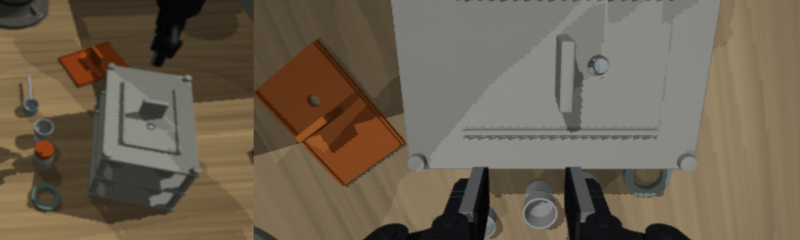

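The final view shows the pin inside the hole at about (597,65). The plate is flat and square, the gripper is clear, and the bystanders have not moved.

```bash
python3 -c "
from h import *
print(ticket.close_job())"
```

```text
the job is handed in; nothing more can be done
None
```

The white plate sits flat and square on the rack's top tier with the pin through its hole. The gripper has let go, the bystanders are where they were, and the job is handed in after about 17 s of robot time.

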